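Clear the lower forming die and hold the upper die over it

ROBOT

A 7-joint arm with a two-finger parallel gripper is mounted at the origin on the work surface. World frame = base frame: x ahead of the robot, y to its left, z up, the work surface at z = 0. Lengths are in m, angles in rad, forces in N, time in s.
With the tool pointing down it reaches from about 0.4 to 0.85 m from the base axis. Payload 4.5 kg.
Tool frame: the origin (TCP) lies midway between the tips of the shut fingers; the grasp point (between the pads) lies 19 mm behind it; z points along the fingers, y is the line along which they close (so a half turn about z gives the same grasp; the last joint's range is limited). The gripper opens to 88 mm and grips with 3 to 60 N. Pads are 18 mm wide; open, the fingers measure 123 mm over their backs; the gripper's body (75 mm by 187 mm) begins 45 mm behind the grasp point.
Start: joints at [-1.214, 0.689, -0.195, 1.565, 0.157, 0.902, -0.215], TCP at [0.198, 0.593, 0.239] pointing down, gripper open.
Joint ranges: [-3.01, 3.01], [-0.46, 2.08], [-1.47, 1.51], [0.13, 2.56], [-1, 4.14], [0.04, 2.09], [-2.66, 2.66]. Speed limits (rad/s): [2.57, 2.57, 3.14, 3.14, 3.14, 3.14, 3.14].

INTERFACE

Orientations are given as a unit quaternion [x, y, z, w].
In Python, from plant import r gives the robot as it stands. The module is installed in compiled form; this text tells all that it offers.
- The arm moves only by the tool step_arm, never from a script. Its argument "series" is a list of rows, each a list of 7 numbers: the shift along the world's x, y, z in mm, then the turn, a rotation vector about the world's x, y, z in rad, then the closure, from 0 (fully open) to 1 (shut). A call has 1 to 20 rows; each row shifts and turns the commanded pose from where the row before left it; what a row does not reach is not made up. A row lasts 1/10 s, in which the tool goes at most 50 mm and 8.59 degrees, less where a joint would pass 70% of its speed; a pose out of reach is approached as far as the arm can. A call is refused whole if a number of a shift passes 50 or a number of a turn 0.15, either way. A call with a gripper value outside its range is refused whole. The fingers move at their own pace and stop on an object; "force" is the grip in N (left out, the last holds). Time passes only in rows, so rows that do not move let the fingers close. It gives the time, the measured TCP pose, the force, the opening and the grip force at its end, in the units of the state.
- r.get_state(): the state, without advancing time (a new reading comes with each control period).
- r.snapshot(name): name is "scene" or "side" or "wrist"; returns (picture, depth): 384x512x3 uint8, blue, green, red; 384x512 float32, m along the optical axis (not along the pixel's ray), 0 where there is no reading.
- r.get_calibration(name): a dict with "intrinsics" (3x3 intrinsics, pixels), "pose" (4x4, takes a point from camera to world coordinates). Camera axes: x right, y up, looking along -z (the intrinsics and any distortion apply to the point x, -y, -z); pixel columns grow to the right and rows downward; lengths in m; the calibration is good to about 2 mm. A picture is of the moment at which its call begins: read the wrist's pose just before it. get_calibration takes no time and is no camera call; for the wrist camera it gives the pose at the moment of the call.
- r.finish_job(): hands the job in; it is judged then, once.
The state is a dict: "clock": time; "q": joint angles; "qd": joint speeds; "joint_torque": joint torques, N m; "tool_pos": TCP position; "eef_rot": TCP orientation; "contact_force": force on the tool from outside, world axes, zero at the start; "moment": the same for the moment, N m; "opening": opening from 0.0 (shut) to 1.0 (fully open); "finger_force": force on a finger pad.
Only numpy, scipy, OpenCV 4.12 (cv2) and the standard library are available. Lean on these libraries where they do the work, as an engineer would, in place of code of your own. Each camera call takes 0.05 s, during which the arm holds its last target. There are 200 camera calls.

TASK

Wipe the stone chips off the lower forming die with the held scraper block, never with the fingers, and set the scraper back down on the bench well clear of the die. Then lift the upper die by its grip higher than the racks, carry it across, and finish while still holding it, level and still, about 10 mm above the lower die with the edges lined up, so that I can check the fit by eye. The dies must never touch; do not hit the racks, and leave everything else where it is.

Things in the scene. Friction and masses are not known exactly. Their poses are not given: they have to be found in the camera images.
- lower: lower forming die: plain steel block fixed to the bench near the middle, 110 mm along its x, 76 mm along its y, 25 mm tall, with a faint leaf outline on top and loose stone chips lying on it. Origin at the centre of its underside, z up; yaw varies.
- lower_top (a point): centre of the top face of the lower die (25 mm above the bench), axes as the die's.
- upper: upper forming die, loose, about 0.4 kg, starting flat on the bench beyond one of the two racks (left or right varies): steel plate 110 mm (x) by 76 mm (y) by 15 mm thick, of the same outline as the lower die, with a wooden bar grip standing on its middle, 64 mm along x, 18 mm wide along y, from 15 to 52 mm above the underside. Origin at the centre of the underside, z up. Either way round fits.
- scraper: scraper block, loose, about 0.15 kg, starting upright on the bench beyond the other rack: grey plastic foot 24 mm (x) by 96 mm (y) by 25 mm tall, with a wooden bar grip on it, 18 mm thick along x, 64 mm along y, from 25 to 57 mm above the underside. The long flat faces that push look along its x. Origin at the centre of the underside, z up.
- tube_rack: rack of bead tubes, fixed, 220 mm along x, 32 mm wide, 80 mm tall; it stands between the lower die and one of the two side places (rack and side vary). Origin at the centre of its underside.
- spool_rack: rack of wire spools, fixed, 220 mm along x, 32 mm wide, 80 mm tall; it stands between the lower die and one of the two side places (rack and side vary). Origin at the centre of its underside.
- chip0: one of four loose stone chips, 20 by 15 by 10 mm, 12 g, starting flat on the lower die's top, whole chip inside its edges. Origin at the centre of its underside.
- chip1: one of four loose stone chips, 20 by 15 by 10 mm, 12 g, starting flat on the lower die's top, whole chip inside its edges. Origin at the centre of its underside.
- chip2: one of four loose stone chips, 20 by 15 by 10 mm, 12 g, starting flat on the lower die's top, whole chip inside its edges. Origin at the centre of its underside.
- chip3: one of four loose stone chips, 20 by 15 by 10 mm, 12 g, starting flat on the lower die's top, whole chip inside its edges. Origin at the centre of its underside.
- round_die: loose round steel die, 60 mm across, 50 mm tall with its round stem. A bystander to leave alone. Origin at the centre of its underside.
- sanding_block: loose cork sanding block, 40 by 70 by 26 mm. A bystander to leave alone. Origin at the centre of its underside.
- jar: loose amber jar, 52 mm across, 70 mm tall. A bystander to leave alone. Origin at the centre of its underside.
- bowl: loose white bowl, 84 mm across, 35 mm tall. A bystander to leave alone. Origin at the centre of its underside.
- hammer: loose hammer, 200 mm long, lying along y at the far side. A bystander to leave alone. Origin at the middle of its length.
- brush: loose brush, 150 mm long, lying along y close to the robot. A bystander to leave alone. Origin at the middle of its length.
Not all that is in view belongs to the job. What is shaped like the scraper but purple or yellow is not meant.

How it is judged:
By the outcome, as a careful person would: the job done as asked, in the order asked, and still so for the second after the job is handed in, while the arm keeps its last pose, push and grip.
It also fails if it takes over 72 s, if anything falls off the work surface, if the arm or the gripper's body presses on something with over 40 N, if the wrist force passes 120 N, or if a joint passes its speed limit or range.

## Working session

There is one attempt and no reset: what is moved stays moved. The work goes in short steps, Python scripts to look and compute and a tool call to move; the robot and the scene stay as the last step left them, time stands still between calls to the robot, and variables do not carry over. Pictures are saved under pics/ and viewed, at most 10 in all, crops included, and the job is handed in when it is done.

Besides the shell and the picture viewer there is one more tool, called after "Call:" in YAML: its name, and indented under it one key for each argument. step_arm: Moves the arm, as the interface text tells. Its arguments: {"type":"object","properties":{"series":{"type":"array"},"force":{"type":"number"}},"required":["series"]}

```bash
mkdir -p pics
cat > h.py <<'E'
import numpy as np, cv2
from plant import r
def snap(n,save=None):
    c=r.get_calibration(n); im,d=r.snapshot(n)
    if save: cv2.imwrite('pics/'+save,im)
    return im,d,np.array(c['intrinsics']),np.array(c['pose']),c
def cloud(d,K,P):
    v,u=np.mgrid[0:d.shape[0],0:d.shape[1]]
    p=np.stack([(u-K[0,2])/K[0,0]*d,-(v-K[1,2])/K[1,1]*d,-d],-1)
    return p@P[:3,:3].T+P[:3,3]
E
python3 - <<'E'
from h import *
for n in('scene','side'):
    im,d,K,P,c=snap(n,n+'1.png'); np.savez(n+'1.npz',im=im,d=d,K=K,P=P)
    print(n,K.tolist(),P.round(3).tolist(),[k for k in c],{k:c[k] for k in c if k not in('intrinsics','pose')})
print(r.get_state())
E
```

```text
scene [[357.2610394597509, 0.0, 254.94293089742914], [0.0, 357.2610394597509, 194.8712824320988], [0.0, 0.0, 1.0]] [[0.277, -0.707, 0.651, 1.193], [0.961, 0.197, -0.195, -0.11], [0.01, 0.68, 0.733, 0.81], [0.0, 0.0, 0.0, 1.0]] ['intrinsics', 'pose'] {}
side [[363.1301547463663, 0.0, 258.0315083616937], [0.0, 363.1301547463663, 188.28030024247093], [0.0, 0.0, 1.0]] [[0.816, 0.325, -0.479, 0.087], [-0.578, 0.482, -0.658, -0.525], [0.017, 0.814, 0.581, 0.58], [0.0, 0.0, 0.0, 1.0]] ['intrinsics', 'pose'] {}
{'clock': 0.1, 'q': array([-1.2141985 ,  0.68989691, -0.19453873,  1.56620811,  0.15731638,
        0.90252418, -0.21510018]), 'qd': array([ 0.00020899, -0.00332454, -0.0001215 , -0.00186538,  0.00077226,
       -0.00112466, -0.0002321 ]), 'joint_torque': array([-3.77623597e-03, -5.28503716e+01, -1.27152007e+00, -1.53837848e+01,
       -5.25234849e-02,  1.96982342e-03,  2.87447472e-05]), 'tool_pos': array([0.19812223, 0.59217707, 0.23800123]), 'eef_rot': array([ 1.60651289e-01,  9.87010886e-01, -8.18296441e-04, -7.07150901e-05]), 'contact_force': array([-0.2304999 , -0.15744633,  0.82624103]), 'moment': array([ 0.03738503,  0.01385229, -0.00877474]), 'finger_force': 0.0, 'opening': 0.9968622046385663}
```

View pics/scene1.png

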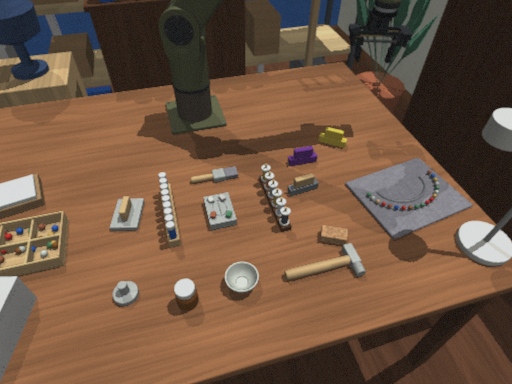

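View pics/side1.png

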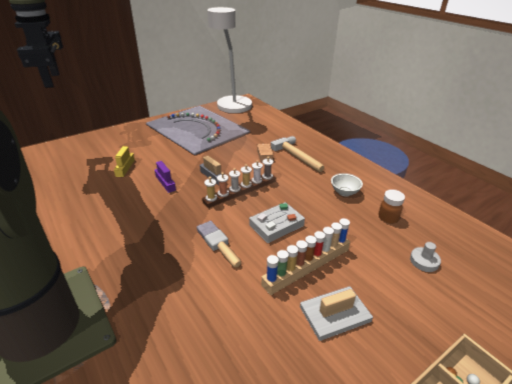

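The scene view shows the lower die with chips at (220,211), the tube rack at (168,208), and the upper die beyond it at (127,213), on the −y side. The spool rack is at (275,197), with the grey scraper beyond it at (303,185) on the +y side. The purple (303,156) and yellow (334,138) blocks are decoys. The side view agrees.

```bash
cat > m.py <<'E'
from h import *
def load(n):
    z=np.load(n+'1.npz'); return z['im'],z['d'],cloud(z['d'],z['K'],z['P'])
if __name__=='__main__':
    S={n:load(n) for n in('scene','side')}
    im,d,W=S['scene']
    for nm,(u,v) in dict(table=(200,260),lower=(220,205),upper=(127,213),scr=(303,185),tube=(168,208),spool=(275,197),purple=(303,156),brush=(215,176),bowl=(241,280),jar=(186,290),ham=(320,267),sand=(334,235),rd=(125,290)).items():
        print(nm,W[v,u].round(4))
    rois=dict(lower=((220,211),.085,.019,.029),upperplate=((127,213),.085,.010,.020),grip=((127,208),.06,.045,.06),
      scrfoot=((303,185),.07,.019,.030),scrgrip=((303,183),.07,.050,.064),tube=((168,208),.13,.06,.09),spool=((275,197),.13,.06,.09))
    for k,((u,v),rad,z0,z1) in rois.items():
        c=W[v,u][:2]
        for n,(i,dd,w) in S.items():
            m=(np.hypot(w[...,0]-c[0],w[...,1]-c[1])<rad)&(w[...,2]>z0)&(w[...,2]<z1)&(dd>0)
            p=w[m]; 
            if len(p)<8: print(k,n,len(p)); continue
            (cx,cy),(a,b),t=cv2.minAreaRect((p[:,:2]*1000).astype(np.float32))
            if a<b: a,b,t=b,a,t+90
            print(k,n,len(p),'c',round(cx,1),round(cy,1),'size',round(a,1),round(b,1),'ang',round((t+90)%180-90,1),'zmed',np.median(p[:,2]).round(4))
    for n,(i,dd,w) in S.items():
        m=(np.abs(w[...,0]-.55)<.3)&(np.abs(w[...,1])<.35)&(np.abs(w[...,2])<.006); print(n,'table z',np.median(w[m][:,2]),w[m][:,2].std())
E
python3 m.py
```

```text
table [ 0.6603 -0.0987  0.0008]
lower [ 0.5076 -0.01    0.0257]
upper [ 0.4701 -0.2702  0.03  ]
scr [0.4985 0.2519 0.0284]
tube [ 0.5302 -0.1534  0.0823]
spool [0.5454 0.1446 0.0546]
purple [0.3763 0.2992 0.0322]
brush [0.3788 0.0015 0.0198]
bowl [ 0.749  -0.01    0.0049]
jar [ 0.7751 -0.144   0.0691]
ham [0.7768 0.1904 0.0212]
sand [0.6963 0.2655 0.0248]
rd [ 0.7167 -0.2841  0.035 ]
lower scene 646 c 513.8 -15.4 size 114.4 76.2 ang -0.2 zmed 0.0252
lower side 838 c 515.5 -15.6 size 112.0 79.8 ang -0.4 zmed 0.0222
upperplate scene 612 c 450.8 -274.4 size 113.7 77.4 ang -13.4 zmed 0.0151
upperplate side 1501 c 452.3 -275.7 size 111.5 77.6 ang -13.4 zmed 0.0126
grip scene 124 c 452.9 -274.9 size 63.3 18.9 ang -13.1 zmed 0.052
grip side 316 c 451.9 -275.9 size 64.3 18.2 ang -14.3 zmed 0.0492
scrfoot scene 124 c 490.8 253.3 size 97.5 26.8 ang -85.0 zmed 0.0246
scrfoot side 81 c 487.6 257.6 size 86.4 20.6 ang -81.3 zmed 0.022
scrgrip scene 111 c 490.1 252.9 size 64.2 21.2 ang -84.2 zmed 0.0566
scrgrip side 88 c 491.8 251.9 size 62.2 19.1 ang -84.7 zmed 0.0534
tube scene 409 c 498.9 -156.9 size 191.3 20.4 ang 0.0 zmed 0.0794
tube side 898 c 497.5 -157.8 size 194.3 22.3 ang -0.1 zmed 0.0763
spool scene 377 c 519.7 151.0 size 206.0 28.8 ang -0.1 zmed 0.0662
spool side 381 c 520.0 149.8 size 207.8 30.5 ang 0.2 zmed 0.0632
scene table z 9.639662542304528e-05 0.0015223435733434261
side table z -0.002638653829112547 0.0013501880042460636
```

Call:
step_arm:
  series:
    - [14.5,-17,0,0,0,-0.058,0]
    - [14.5,-17,0,0,0,-0.058,0]
    - [14.5,-17,0,0,0,-0.058,0]
    - [14.5,-17,0,0,0,-0.058,0]
    - [14.5,-17,0,0,0,-0.058,0]
    - [14.5,-17,0,0,0,-0.058,0]
    - [14.5,-17,0,0,0,-0.058,0]
    - [14.5,-17,0,0,0,-0.058,0]
    - [14.5,-17,0,0,0,-0.058,0]
    - [14.5,-17,0,0,0,-0.058,0]
    - [14.5,-17,0,0,0,-0.058,0]
    - [14.5,-17,0,0,0,-0.058,0]
    - [14.5,-17,0,0,0,-0.058,0]
    - [14.5,-17,0,0,0,-0.058,0]
    - [14.5,-17,0,0,0,-0.058,0]
    - [14.5,-17,0,0,0,-0.058,0]
    - [14.5,-17,0,0,0,-0.058,0]
    - [14.5,-17,0,0,0,-0.058,0]
    - [14.5,-17,0,0,0,-0.058,0]
    - [14.5,-17,0,0,0,-0.05,0]
  force: 30

```text
clock: 2.1
tool_pos: [0.4891, 0.2512, 0.2388]
eef_rot: [0.674, 0.739, 0.0, 0.0]
contact_force: [-0.3, 0.0, -0.1]
opening: 1.004
finger_force: 0.0
```

```bash
cat >> h.py <<'E'
def st():
    s=r.get_state(); q=s['eef_rot']
    from scipy.spatial.transform import Rotation as R
    M=R.from_quat(q).as_matrix()
    print('t',round(s['clock'],2),'pos',(s['tool_pos']*1000).round(1),'tooly deg',np.degrees(np.arctan2(M[1,1],M[0,1])).round(2),'tz',M[:,2].round(4),'F',s['contact_force'].round(2),'open',round(s['opening'],3),'fin',round(s['finger_force'],1),'q',s['q'].round(2))
    return s,M
E
python3 - <<'E'
from h import *
st(); im,d,K,P,c=snap('wrist','w1.png'); np.savez('wrist1.npz',im=im,d=d,K=K,P=P); W=cloud(d,K,P)
for nm,z0,z1 in(('foot',.018,.032),('grip',.05,.064)):
    m=(np.hypot(W[...,0]-.49,W[...,1]-.253)<.07)&(W[...,2]>z0)&(W[...,2]<z1)&(d>0); p=W[m]
    print(nm,len(p),cv2.minAreaRect((p[:,:2]*1000).astype(np.float32)),np.median(p[:,2]))
E
```

```text
t 2.1 pos [489.1 251.2 238.8] tooly deg 5.23 tz [ 2.e-04  2.e-04 -1.e+00] F [-0.28  0.01 -0.13] open 1.004 fin 0.0 q [-0.61  0.59  0.09  1.8  -0.07  0.75 -0.39]
foot 774 ((490.5770263671875, 256.3197021484375), (23.324848175048828, 96.21720123291016), 5.892622947692871) 0.025020085653797902
grip 1116 ((490.4742736816406, 256.6534118652344), (17.157167434692383, 63.51340866088867), 5.720001220703125) 0.05694434446562957
```

View pics/w1.png

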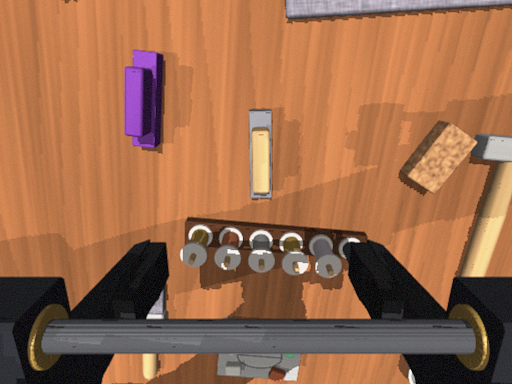

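The wrist view shows the grey scraper at (261,150), the purple decoy at (145,97) and the spool rack below them. Both cameras put the scraper at about (490.5, 255) with a yaw of 5.8°, and its sizes match those given. I'll descend and grip.

Call:
step_arm:
  series:
    - [1.4,3,-20,0,0,0.01,0]
    - [0,0,-25,0,0,0,0]
    - [0,0,-25,0,0,0,0]
    - [0,0,-25,0,0,0,0]
    - [0,0,-25,0,0,0,0]
    - [0,0,-25,0,0,0,0]
    - [0,0,-20,0,0,0,0]
    - [0,0,-20,0,0,0,0]
    - [0,0,-15,0,0,0,0]
    - [0,0,-9,0,0,0,0]
    - [0,0,0,0,0,0,0]
    - [0,0,0,0,0,0,1]
    - [0,0,0,0,0,0,1]
    - [0,0,0,0,0,0,1]
    - [0,0,0,0,0,0,1]
    - [0,0,0,0,0,0,1]
    - [0,0,0,0,0,0,1]
    - [0,0,0,0,0,0,1]
    - [0,0,0,0,0,0,1]
    - [0,0,0,0,0,0,1]

```text
clock: 4.15
tool_pos: [0.4899, 0.2558, 0.0298]
eef_rot: [0.669, 0.744, 0.0, 0.0]
contact_force: [1.2, -0.2, 0.9]
opening: 0.207
finger_force: 3.2
```

Call:
step_arm:
  series:
    - [0,0,0,0,0,0,1]
    - [0,0,0,0,0,0,1]
    - [0,0,5,0,0,0,1]
    - [0,0,10,0,0,0,1]
    - [0,0,15,0,0,0,1]
    - [0,0,20,0,0,0,1]
    - [0,0,20,0,0,0,1]
    - [0,0,20,0,0,0,1]
    - [0,0,15,0,0,0,1]
    - [0,0,10,0,0,0,1]
    - [0,0,5,0,0,0,1]
    - [0,0,0,0,0,0,1]
  force: 30

```text
clock: 5.35
tool_pos: [0.4899, 0.2559, 0.1505]
eef_rot: [0.669, 0.744, 0.001, 0.0]
contact_force: [-0.3, 0.1, -2.1]
opening: 0.208
finger_force: 29.7
```

Run:
```python
from h import *
st()
im,d,K,P,c=snap('scene','s2.png'); W=cloud(d,K,P)
# lower top, chips
m=(abs(W[...,0]-.514)<.08)&(abs(W[...,1]+.015)<.06)&(d>0)
p=W[m&(W[...,2]>.031)&(W[...,2]<.04)]
print('chips region',p.min(0).round(4),p.max(0).round(4))
# dark/dissimilar top points: connected comps
mm=(m&(W[...,2]>.031)&(W[...,2]<.04)).astype(np.uint8)
n,l,s,cc=cv2.connectedComponentsWithStats(mm)
for i in range(1,n): print(s[i,4],W[l==i].mean(0).round(4))
# scraper held
m=(abs(W[...,0]-.49)<.08)&(abs(W[...,1]-.255)<.08)&(W[...,2]>.1)&(W[...,2]<.15)&(d>0)&(im.max(-1)<190)
q=W[m]; print('scr lowest',np.percentile(q[:,2],[1,5,50]))
m=(abs(W[...,0]-.52)<.13)&(abs(W[...,1]-.15)<.04)&(W[...,2]>.06)&(W[...,2]<.095)
print('spool ztop',W[m].max(0),W[m].min(0))
cv2.imwrite('pics/s2c.png',cv2.resize(im[100:300,100:380],None,fx=2.8,fy=2.8,interpolation=cv2.INTER_CUBIC))
```

```text
t 5.35 pos [489.9 255.9 150.5] tooly deg 6.07 tz [ 1.1e-03  7.0e-04 -1.0e+00] F [-0.31  0.11 -2.13] open 0.208 fin 29.7 q [-0.6   0.72  0.07  1.88 -0.08  0.54 -0.38]
chips region [ 0.4713 -0.0467  0.031 ] [0.5605 0.014  0.0377]
30 [4.836e-01 2.000e-04 3.480e-02]
25 [ 0.481  -0.0342  0.0346]
34 [ 0.5409 -0.0384  0.0345]
34 [0.551  0.0036 0.0348]
scr lowest [0.12205951 0.123506   0.13611919]
spool ztop [0.62274963 0.16437829 0.08196224] [0.41207219 0.13621046 0.06092938]
```

View pics/s2c.png

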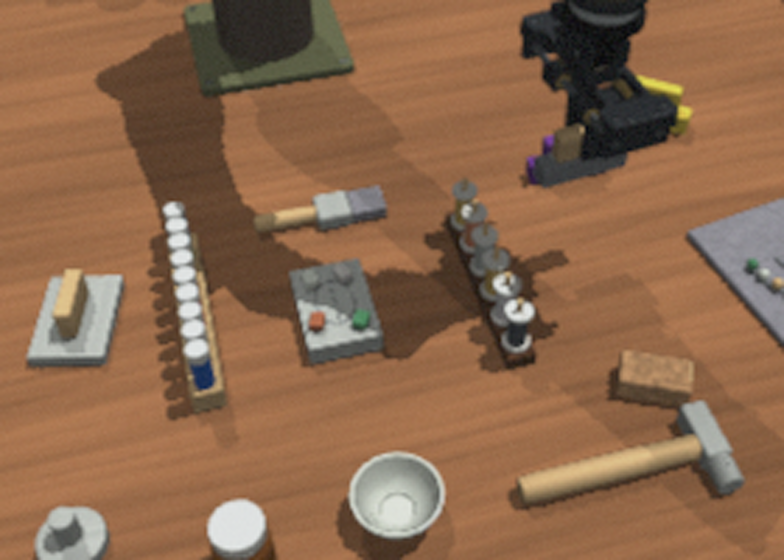

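The scraper is held clear of the bench. The four chips sit on the die at (484,0), (481,−34), (541,−38) and (551,4) mm. I'll carry the scraper over the spool rack to the near edge of the die.

Call:
step_arm:
  series:
    - [-1,-6,0,0,0,0,1]
    - [-2,-12,0,0,0,-0.01,1]
    - [-4,-18,0,0,0,-0.01,1]
    - [-4,-20,0,0,0,-0.01,1]
    - [-4,-20,0,0,0,-0.01,1]
    - [-4,-20,0,0,0,-0.01,1]
    - [-4,-20,0,0,0,-0.01,1]
    - [-4,-20,0,0,0,-0.01,1]
    - [-4,-20,0,0,0,-0.01,1]
    - [-4,-20,0,0,0,-0.01,1]
    - [-4,-20,0,0,0,-0.01,1]
    - [-4,-20,0,0,0,-0.01,1]
    - [-3,-20,0,0,0,0,1]
    - [-2,-18,0,0,0,0,1]
    - [-1,-10,0,0,0,0,1]
    - [-1,-6,0,0,0,0,1]
    - [0,0,-10,0,0,0,1]
    - [0,0,-20,0,0,0,1]
    - [0,0,-20,0,0,0,1]
    - [0,0,-10,0,0,0,1]

```text
clock: 7.4
tool_pos: [0.4391, -0.0131, 0.088]
eef_rot: [0.708, 0.706, -0.0, -0.001]
contact_force: [-0.2, 0.9, -2.1]
opening: 0.202
finger_force: 29.7
```

Run:
```python
from h import *
st()
im,d,K,P,c=snap('scene'); W=cloud(d,K,P)
m=(abs(W[...,0]-.43)<.03)&(abs(W[...,1]+.015)<.08)&(W[...,2]>.04)&(W[...,2]<.105)&(d>0)
im2,d2,K2,P2,c=snap('side'); W2=cloud(d2,K2,P2)
for n,w,dd in(('scene',W,d),('side',W2,d2)):
  m=(abs(w[...,0]-.44)<.03)&(abs(w[...,1]+.015)<.08)&(w[...,2]>.04)&(w[...,2]<.085)&(dd>0)
  p=w[m]; print(n,len(p),np.percentile(p,[1,50,99],axis=0).round(4).tolist())
```

```text
t 7.4 pos [439.1 -13.1  88. ] tooly deg -0.13 tz [-1.8e-03  7.0e-04 -1.0e+00] F [-0.17  0.92 -2.13] open 0.202 fin 29.7 q [-0.07  0.76 -0.    2.24 -0.01  0.15 -0.07]
scene 201 [[0.4307, -0.0625, 0.0579], [0.4497, -0.0249, 0.072], [0.453, 0.0329, 0.0849]]
side 364 [[0.4266, -0.0641, 0.0565], [0.4288, -0.0449, 0.0725], [0.4501, 0.0312, 0.0846]]
```

Call:
step_arm:
  series:
    - [0,0,-10,0,0,0,1]
    - [0,0,-10,0,0,0,1]
    - [0,0,-6,0,0,0,1]
    - [0,0,-3,0,0,0,1]
    - [0,0,0,0,0,0,1]
    - [0,0,0,0,0,0,1]

```text
clock: 8.1
tool_pos: [0.4397, -0.0143, 0.0609]
eef_rot: [0.709, 0.706, 0.0, 0.0]
contact_force: [0.6, 0.2, -1.9]
opening: 0.208
finger_force: 29.7
```

Call:
step_arm:
  series:
    - [0,0,-3,0,0,0,1]
    - [3,0,0,0,0,0,1]
    - [6,0,0,0,0,0,1]
    - [8,0,0,0,0,0,1]
    - [8,0,0,0,0,0,1]
    - [8,0,0,0,0,0,1]
    - [8,0,0,0,0,0,1]
    - [8,0,0,0,0,0,1]
    - [8,0,0,0,0,0,1]
    - [8,0,0,0,0,0,1]
    - [8,0,0,0,0,0,1]
    - [8,0,0,0,0,0,1]
    - [8,0,0,0,0,0,1]
    - [8,0,0,0,0,0,1]
    - [8,0,0,0,0,0,1]
    - [8,0,0,0,0,0,1]
    - [8,0,0,0,0,0,1]
    - [8,0,0,0,0,0,1]
    - [8,0,0,0,0,0,1]
    - [4,0,0,0,0,0,1]

```text
clock: 10.1
tool_pos: [0.5818, -0.0142, 0.0578]
eef_rot: [0.709, 0.706, 0.0, 0.0]
contact_force: [-0.8, 0.0, -2.1]
opening: 0.205
finger_force: 29.7
```

Call:
step_arm:
  series:
    - [4,0,0,0,0,0,1]
    - [0,0,0,0,0,0,1]
    - [0,0,8,0,0,0,1]
    - [0,0,16,0,0,0,1]
    - [0,0,20,0,0,0,1]
    - [0,0,20,0,0,0,1]
    - [0,0,18,0,0,0,1]
    - [0,0,8,0,0,0,1]
    - [0,0,4,0,0,0,1]
    - [-1,6,0,0,0,0,1]
    - [-3,12,0,0,0,0,1]
    - [-6,20,0,0,0,0.01,1]
    - [-6,20,0,0,0,0.01,1]
    - [-6,20,0,0,0,0.01,1]
    - [-6,20,0,0,0,0.01,1]
    - [-6,20,0,0,0,0.01,1]
    - [-6,20,0,0,0,0.01,1]
    - [-6,20,0,0,0,0.01,1]
    - [-6,20,0,0,0,0.01,1]
    - [-6,20,0,0,0,0.01,1]

```text
clock: 12.1
tool_pos: [0.525, 0.1858, 0.1508]
eef_rot: [0.675, 0.738, -0.001, -0.001]
contact_force: [-0.7, -0.3, -1.6]
opening: 0.204
finger_force: 29.7
```

Run:
```python
from h import *
st()
im,d,K,P,c=snap('scene'); W=cloud(d,K,P)
m=(abs(W[...,0]-.53)<.12)&(abs(W[...,1]+.015)<.09)&(d>0)&(W[...,2]>.0045)&(W[...,2]<.05)
mm=m&~((abs(W[...,0]-.514)<.059)&(abs(W[...,1]+.0155)<.042)&(W[...,2]<.029))
n,l,s,cc=cv2.connectedComponentsWithStats(mm.astype(np.uint8))
for i in range(1,n):
    if s[i,4]>4: print(s[i,4],cc[i].round(),W[l==i].mean(0).round(4),W[l==i].min(0).round(3),W[l==i].max(0).round(3))
cv2.imwrite('pics/s3c.png',cv2.resize(im[100:300,100:380],None,fx=2.8,fy=2.8,interpolation=cv2.INTER_CUBIC))
```

```text
t 12.1 pos [525.  185.8 150.8] tooly deg 5.04 tz [-0.0021 -0.     -1.    ] F [-0.66 -0.3  -1.64] open 0.204 fin 29.7 q [-0.44  0.72  0.03  1.86 -0.03  0.56 -0.3 ]
34 [239. 230.] [0.5974 0.0234 0.0096] [0.588 0.015 0.006] [0.606 0.031 0.012]
57 [218. 234.] [ 0.5993 -0.0353  0.0126] [ 0.584 -0.043  0.005] [ 0.614 -0.028  0.022]
38 [230. 232.] [ 0.5986 -0.0031  0.0094] [ 0.587 -0.01   0.005] [0.607 0.004 0.013]
```

View pics/s3c.png

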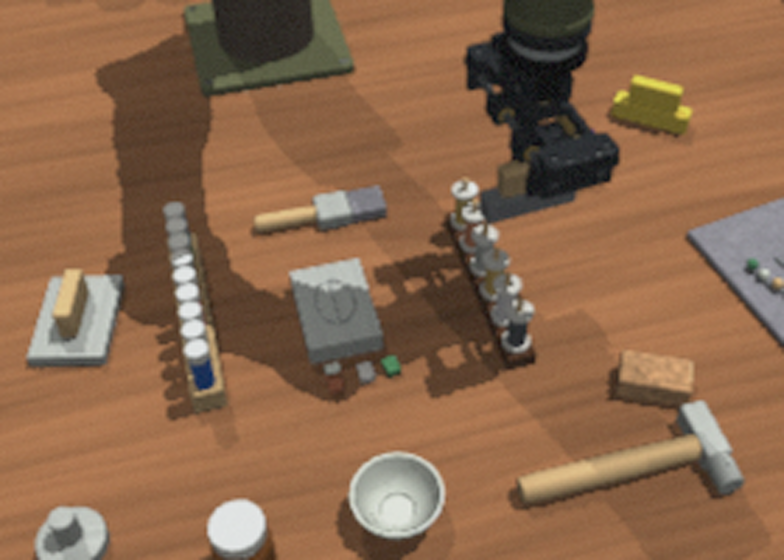

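All four chips are off the die, lying on the bench at about x = 0.60 in front of it (crop pixels 330–390, 365–390), and the die top is bare. I'll set the scraper back at its starting place.

Call:
step_arm:
  series:
    - [-6,16,0,0,0,0,1]
    - [-8,16,0,0,0,0,1]
    - [-8,16,0,0,0,0,1]
    - [-7,12,0,0,0,0,1]
    - [-4,6,-2,0,0,0,1]
    - [-1,3,-10,0,0,0,1]
    - [0,0,-20,0,0,0,1]
    - [0,0,-20,0,0,0,1]
    - [0,0,-20,0,0,0,1]
    - [0,0,-20,0,0,0,1]
    - [0,0,-12,0,0,0,1]
    - [0,0,-8,0,0,0,1]
    - [0,0,-4,0,0,0,1]
    - [0,0,-2,0,0,0,1]
    - [0,0,0,0,0,0,1]
    - [0,0,0,0,0,0,1]

```text
clock: 13.75
tool_pos: [0.4931, 0.253, 0.0343]
eef_rot: [0.676, 0.737, 0.001, 0.0]
contact_force: [0.1, -0.9, -2.1]
opening: 0.202
finger_force: 29.7
```

Call:
step_arm:
  series:
    - [0,0,-2,0,0,0,1]
    - [0,0,-1.5,0,0,0,1]
    - [0,0,-0.7,0,0,0,1]
    - [0,0,0,0,0,0,1]
    - [0,0,0,0,0,0,1]

```text
clock: 14.25
tool_pos: [0.4927, 0.2528, 0.0297]
eef_rot: [0.676, 0.737, 0.0, 0.0]
contact_force: [-0.2, 0.4, 0.0]
opening: 0.205
finger_force: 29.7
```

Call:
step_arm:
  series:
    - [0,0,0,0,0,0,0.5]
    - [0,0,0,0,0,0,0]
    - [0,0,0,0,0,0,0]
    - [0,0,0,0,0,0,0]
    - [0,0,0,0,0,0,0]
    - [0,0,0,0,0,0,0]
    - [0,0,8,0,0,0,0]
    - [0,0,16,0,0,0,0]
    - [0,0,25,0,0,0,0]
    - [0,0,25,0,0,0,0]
    - [0,0,25,0,0,0,0]
    - [0,0,25,0,0,0,0]
    - [0,0,25,0,0,0,0]
    - [0,0,25,0,0,0,0]
    - [0,-10,15,0,0,-0.05,0]
    - [0,-20,6,0,0,-0.08,0]
    - [0,-24,0,0,0,-0.08,0]
    - [0,-24,0,0,0,-0.08,0]
    - [0,-24,0,0,0,-0.08,0]
    - [0,-24,0,0,0,-0.08,0]

```text
clock: 16.25
tool_pos: [0.4919, 0.1235, 0.2237]
eef_rot: [0.826, 0.564, -0.001, 0.0]
contact_force: [0.7, -0.4, -0.3]
opening: 0.999
finger_force: 0.0
```

Call:
step_arm:
  series:
    - [-2,-24,0,0,0,-0.08,0]
    - [-2,-24,0,0,0,-0.08,0]
    - [-2,-24,0,0,0,-0.08,0]
    - [-2,-24,0,0,0,-0.08,0]
    - [-2,-24,0,0,0,-0.08,0]
    - [-2,-24,0,0,0,-0.08,0]
    - [-2,-24,0,0,0,-0.08,0]
    - [-2,-24,0,0,0,-0.08,0]
    - [-2,-24,0,0,0,-0.08,0]
    - [-2,-24,0,0,0,-0.08,0]
    - [-2,-24,0,0,0,-0.08,0]
    - [-2,-24,0,0,0,-0.08,0]
    - [-2,-24,0,0,0,-0.08,0]
    - [-2,-24,0,0,0,-0.08,0]
    - [-3,-20,0,0,0,-0.08,0]
    - [-3,-16,0,0,0,-0.08,0]
    - [-3,-12,0,0,0,-0.08,0]
    - [-2,-7,0,0,0,-0.073,0]
    - [-1,-3,0,0,0,0,0]
    - [0,0,0,0,0,0,0]

```text
clock: 18.25
tool_pos: [0.4517, -0.268, 0.2242]
eef_rot: [0.994, -0.114, -0.0, 0.0]
contact_force: [0.2, 0.1, 0.1]
opening: 0.997
finger_force: 0.0
```

Run:
```python
from h import *
st(); 
for n in('wrist','scene'):
  im,d,K,P,c=snap(n,n+'_4.png'); W=cloud(d,K,P)
  for nm,cx,cy,z0,z1,rad in(('plate',.452,-.275,.010,.020,.09),('grip',.452,-.275,.046,.06,.09),('scr',.4927,.2528,.018,.06,.07),('lower',.514,-.0155,.02,.03,.09)):
    m=(np.hypot(W[...,0]-cx,W[...,1]-cy)<rad)&(W[...,2]>z0)&(W[...,2]<z1)&(d>0); p=W[m]
    if len(p)>20: print(n,nm,len(p),cv2.minAreaRect((p[:,:2]*1000).astype(np.float32)),np.median(p[:,2]).round(4))
```

```text
t 18.25 pos [ 451.7 -268.   224.2] tooly deg -103.04 tz [-0.001  0.    -1.   ] F [0.22 0.13 0.11] open 0.997 fin 0.0 q [ 0.13  0.64  0.53  1.9  -0.47  0.73 -0.87]
wrist plate 5904 ((451.966796875, -274.02984619140625), (76.04273986816406, 109.81692504882812), 76.03862762451172) 0.0151
wrist grip 1173 ((452.39642333984375, -274.18231201171875), (17.988269805908203, 63.292781829833984), 76.0936279296875) 0.0519
wrist lower 4829 ((511.12030029296875, -40.03268814086914), (66.50250244140625, 144.92906188964844), 64.39815521240234) 0.0252
scene plate 602 ((452.0715637207031, -274.6595764160156), (76.74533081054688, 111.53823852539062), 75.60982513427734) 0.0152
scene grip 120 ((452.43951416015625, -274.7377624511719), (18.12909698486328, 63.07014846801758), 75.50651550292969) 0.0517
scene scr 339 ((494.4630126953125, 251.0225830078125), (25.8898983001709, 95.99730682373047), 3.5486602783203125) 0.0377
scene lower 779 ((525.548828125, -15.354537963867188), (76.27220153808594, 132.4474334716797), 89.592529296875) 0.0251
```

View pics/wrist_4.png

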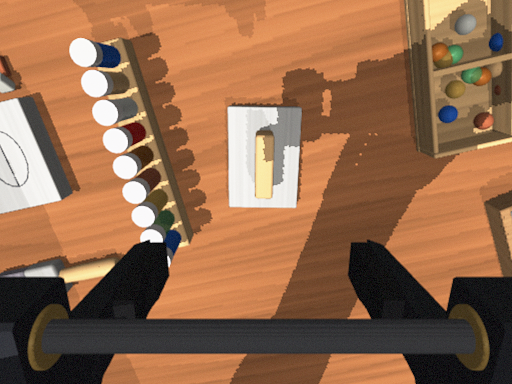

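The wrist view shows the upper die at (264,157) with its grip upright, the tube rack to its left at (130,140) and the tray well to its right. Both cameras agree on (452.1, −274.3) and a yaw of −14°. I'll descend and grip.

Call:
step_arm:
  series:
    - [0.4,-3,-15,0,0,-0.017,0]
    - [0,-3.3,-20,0,0,0,0]
    - [0,0,-25,0,0,0,0]
    - [0,0,-25,0,0,0,0]
    - [0,0,-25,0,0,0,0]
    - [0,0,-25,0,0,0,0]
    - [0,0,-20,0,0,0,0]
    - [0,0,-15,0,0,0,0]
    - [0,0,-10,0,0,0,0]
    - [0,0,-10,0,0,0,0]
    - [0,0,-6,0,0,0,0]
    - [0,0,-3,0,0,0,0]
    - [0,0,0,0,0,0,0]
    - [0,0,0,0,0,0,0]
  force: 50

```text
clock: 19.75
tool_pos: [0.4533, -0.2737, 0.0259]
eef_rot: [0.993, -0.121, 0.0, 0.0]
contact_force: [0.1, 0.4, -0.8]
opening: 0.998
finger_force: 0.0
```

```bash
python3 -c "
from h import *
st()"
```

```text
t 19.75 pos [ 453.3 -273.7   25.9] tooly deg -103.93 tz [ 6.e-04 -5.e-04 -1.e+00] F [ 0.11  0.37 -0.76] open 0.998 fin 0.0 q [ 0.33  0.94  0.21  2.   -0.68  0.27 -0.69]
```

Call:
step_arm:
  series:
    - [-0.5,-0.4,-2,0,0,0,0]
    - [0,0,0,0,0,0,1]
    - [0,0,0,0,0,0,1]
    - [0,0,0,0,0,0,1]
    - [0,0,0,0,0,0,1]
    - [0,0,0,0,0,0,1]
    - [0,0,0,0,0,0,1]
    - [0,0,0,0,0,0,1]
    - [0,0,0,0,0,0,1]
    - [0,0,0,0,0,0,1]
    - [0,0,0,0,0,0,1]
    - [0,0,0,0,0,0,1]
    - [0,0,0,0,0,0,1]
  force: 50

```text
clock: 21.05
tool_pos: [0.4526, -0.2739, 0.0235]
eef_rot: [0.993, -0.121, 0.0, 0.0]
contact_force: [0.1, -0.1, -0.3]
opening: 0.204
finger_force: 50.0
```

```bash
python3 -c "
from h import *
st()"
```

```text
t 21.05 pos [ 452.6 -273.9   23.5] tooly deg -103.93 tz [ 0.e+00 -1.e-04 -1.e+00] F [ 0.13 -0.1  -0.3 ] open 0.204 fin 50.0 q [ 0.33  0.94  0.21  2.   -0.68  0.27 -0.69]
```

Call:
step_arm:
  series:
    - [0,0,3,0,0,0,1]
    - [0,0,7,0,0,0,1]
    - [0,0,14,0,0,0,1]
    - [0,0,20,0,0,0,1]
    - [0,0,20,0,0,0,1]
    - [0,0,20,0,0,0,1]
    - [0,0,20,0,0,0,1]
    - [0,0,12,0,0,0,1]
    - [0,0,6,0,0,0,1]
    - [0,0,3,0,0,0,1]
    - [0,0,0,0,0,0,1]

```text
clock: 22.15
tool_pos: [0.4524, -0.2737, 0.1483]
eef_rot: [0.993, -0.121, -0.0, -0.0]
contact_force: [0.3, -0.8, -3.1]
opening: 0.199
finger_force: 50.0
```

```bash
python3 -c "
from h import *
st()"
```

```text
t 22.15 pos [ 452.4 -273.7  148.3] tooly deg -103.93 tz [-4.e-04  2.e-04 -1.e+00] F [ 0.32 -0.81 -3.08] open 0.199 fin 50.0 q [ 0.2   0.75  0.43  1.96 -0.57  0.56 -0.79]
```

Call:
step_arm:
  series:
    - [1,4,0,0,0,0,1]
    - [2,9,0,0,0,0.01,1]
    - [3,14,0,0,0,0.014,1]
    - [4,17,0,0,0,0.015,1]
    - [4,17,0,0,0,0.015,1]
    - [4,17,0,0,0,0.015,1]
    - [4,17,0,0,0,0.015,1]
    - [4,17,0,0,0,0.015,1]
    - [4,17,0,0,0,0.015,1]
    - [4,17,0,0,0,0.015,1]
    - [4,17,0,0,0,0.015,1]
    - [4,17,0,0,0,0.015,1]
    - [4,17,0,0,0,0.015,1]
    - [4,17,0,0,0,0.015,1]
    - [4,17,0,0,0,0.015,1]
    - [3,14,0,0,0,0.015,1]
    - [3,11,0,0,0,0.015,1]
    - [1,6,0,0,0,0.015,1]
    - [1,3,0,0,0,0.005,1]
    - [0,0,0,0,0,0,1]

```text
clock: 24.15
tool_pos: [0.5146, -0.009, 0.1485]
eef_rot: [1.0, 0.005, 0.0, 0.0]
contact_force: [-0.3, -0.3, -3.4]
opening: 0.196
finger_force: 50.0
```

```bash
cat > fit.py <<'E'
from h import *
import sys
s,M=st(); zb=s['tool_pos'][2]-.0235
for n in('scene','side'):
  im,d,K,P,c=snap(n,sys.argv[1]+n+'.png'); W=cloud(d,K,P)
  for nm,z0,z1 in(('upper top',zb+.010,zb+.019),('lower',.018,.0285)):
    m=(abs(W[...,0]-.514)<.075)&(abs(W[...,1]+.0155)<.055)&(W[...,2]>z0)&(W[...,2]<z1)&(d>0); p=W[m]
    if len(p)>20: 
        R=cv2.minAreaRect((p[:,:2]*1000).astype(np.float32)); print(n,nm,len(p),np.round(R[0],1),np.round(R[1],1),round(R[2],2),'zmed',np.median(p[:,2]).round(4))
        A=np.c_[p[:,:2],np.ones(len(p))]; print('   plane slope',np.linalg.lstsq(A,p[:,2],rcond=None)[0].round(4))
E
python3 fit.py a_
```

```text
t 24.15 pos [514.6  -9.  148.5] tooly deg -89.38 tz [ 1.e-04 -3.e-04 -1.e+00] F [-0.32 -0.27 -3.41] open 0.196 fin 50.0 q [-0.33  0.74  0.43  2.   -0.59  0.53 -1.04]
scene upper top 533 [515.  -10.3] [111.1  76.3] 0.36 zmed 0.14
   plane slope [-0.0062 -0.0011  0.1432]
scene lower 705 [523.4 -15.3] [ 76.1 129.5] 89.77 zmed 0.0251
   plane slope [-0.0074  0.0027  0.0289]
side upper top 662 [514.5 -12.2] [111.3  77.2] 0.82 zmed 0.1373
   plane slope [-0.0007  0.0012  0.1378]
side lower 1006 [521.8 -16.1] [126.2  78.6] 0.93 zmed 0.0222
   plane slope [-0.0005  0.0044  0.0225]
```

```bash
cat > low.py <<'E'
from h import *
def edges(W,d,cx,cy,z0,z1,xr=.075,yr=.055):
    m=(abs(W[...,0]-cx)<xr)&(abs(W[...,1]-cy)<yr)&(W[...,2]>z0)&(W[...,2]<z1)&(d>0)
    n,l,s,_=cv2.connectedComponentsWithStats(m.astype(np.uint8)); i=1+np.argmax(s[1:,4]); p=W[l==i]*1000
    out=[]
    for a,b in((0,1),(1,0)):
        lo,hi=np.percentile(p[:,b],[6,94]); bins=np.linspace(lo,hi,14); mn=[];mx=[];bc=[]
        for k in range(13):
            q=p[(p[:,b]>=bins[k])&(p[:,b]<bins[k+1])]
            if len(q)>3: mn.append(q[:,a].min());mx.append(q[:,a].max());bc.append((bins[k]+bins[k+1])/2)
        out+=[np.median(mn),np.median(mx)]
        out.append(np.degrees(np.polyfit(bc,mn,1)[0])); out.append(np.degrees(np.polyfit(bc,mx,1)[0]))
    x0,x1,_,_,y0,y1,_,_=out
    print(len(p),'x',np.round([x0,x1,x1-x0,(x0+x1)/2],1),'y',np.round([y0,y1,y1-y0,(y0+y1)/2],1),'slopes x-edges(-yaw)',np.round(out[2:4],2),'y-edges(yaw)',np.round(out[6:8],2),'z',np.median(p[:,2]).round(2),'tilt mm/m',(np.linalg.lstsq(np.c_[p[:,:2],np.ones(len(p))],p[:,2],rcond=None)[0][:2]*1000).round(1))
if __name__=='__main__':
    for n,o in(('scene',0),('side',-.0026)):
        z=np.load(n+'1.npz'); W=cloud(z['d'],z['K'],z['P']); print(n,'lower'); edges(W,z['d'],.514,-.0155,.0230+o,.0275+o)
        im,d,K,P,c=snap(n); W=cloud(d,K,P); print(n,'upper now'); edges(W,d,.5146,-.011,.1375+o,.1425+o)
E
python3 low.py
```

```text
scene lower
552 x [460.6 568.9 108.3 514.7] y [-52.6  21.7  74.2 -15.5] slopes x-edges(-yaw) [-6.79 -0.03] y-edges(yaw) [-0.73 -0.42] z 25.31 tilt mm/m [ 0.8 -1.9]
scene upper now
497 x [514.7 568.5  53.9 541.6] y [-48.5  25.8  74.3 -11.4] slopes x-edges(-yaw) [31.16  0.1 ] y-edges(yaw) [1.22 0.88] z 140.12 tilt mm/m [-3.6 -2.7]
side lower
739 x [460.9 569.  108.2 514.9] y [-54.6  20.3  74.9 -17.1] slopes x-edges(-yaw) [ 1.95 -6.74] y-edges(yaw) [ 0.03 -6.  ] z 22.23 tilt mm/m [-0.6 -1.4]
side upper now
643 x [459.7 567.4 107.7 513.5] y [-49.7  -5.6  44.  -27.7] slopes x-edges(-yaw) [  0.34 -86.36] y-edges(yaw) [  0.79 -34.18] z 137.33 tilt mm/m [-0.3  3. ]
```

Call:
step_arm:
  series:
    - [0.5,-2,0,0,0,-0.007,1]
    - [0.5,-2.5,0,0,0,-0.008,1]
    - [0,0,-5,0,0,0,1]
    - [0,0,-10,0,0,0,1]
    - [0,0,-15,0,0,0,1]
    - [0,0,-15,0,0,0,1]
    - [0,0,-12,0,0,0,1]
    - [0,0,-8,0,0,0,1]
    - [0,0,-5,0,0,0,1]
    - [0,0,0,0,0,0,1]
    - [0,0,0,0,0,0,1]
    - [0,0,0,0,0,0,1]

```text
clock: 25.55
tool_pos: [0.5159, -0.0135, 0.079]
eef_rot: [1.0, -0.002, 0.001, 0.0]
contact_force: [0.4, -0.1, -4.7]
opening: 0.201
finger_force: 50.0
```

```bash
cat > up.py <<'E'
from low import *
import sys
s,M=st(); zt=s['tool_pos'][2]-.0235+.015
for n,o in(('scene',.0002),('side',-.0026)):
    im,d,K,P,c=snap(n,sys.argv[1]+n+'.png'); W=cloud(d,K,P); print(n); edges(W,d,.5146,-.0155,zt-.002+o,zt+.0025+o)
E
python3 up.py b_
```

```text
t 25.55 pos [515.9 -13.5  79. ] tooly deg -90.24 tz [ 1.e-03 -2.e-04 -1.e+00] F [ 0.38 -0.07 -4.74] open 0.201 fin 50.0 q [-0.24  0.84  0.3   2.03 -0.67  0.36 -0.97]
scene
408 x [516.9 568.4  51.5 542.7] y [-51.9  21.8  73.7 -15.1] slopes x-edges(-yaw) [26.68 -0.31] y-edges(yaw) [-0.12 -0.94] z 70.62 tilt mm/m [-1.8  1.5]
side
573 x [460.9 499.6  38.7 480.3] y [-52.8 -22.5  30.4 -37.7] slopes x-edges(-yaw) [ -0.1 -95. ] y-edges(yaw) [ -0.81 -42.22] z 67.68 tilt mm/m [-2.3 -0.4]
```

Call:
step_arm:
  series:
    - [0.2,-0.8,-3,0,0,0,1]
    - [0,0,-5,0,0,0,1]
    - [0,0,-5,0,0,0,1]
    - [0,0,-4,0,0,0,1]
    - [0,0,-2,0,0,0,1]
    - [0,0,0,0,0,0,1]
    - [0,0,0,0,0,0,1]
    - [0,0,0,0,0,0,1]
    - [0,0,0,0,0,0,1]

```text
clock: 26.55
tool_pos: [0.5159, -0.0143, 0.0597]
eef_rot: [1.0, -0.002, 0.0, 0.0]
contact_force: [-0.2, 0.4, -3.2]
opening: 0.195
finger_force: 50.0
```

```bash
python3 up.py c_
python3 - <<'E'
import cv2
a=cv2.imread('pics/c_scene.png')[160:260,160:290]; b=cv2.imread('pics/c_side.png')[170:270,220:350]
cv2.imwrite('pics/c2.png',cv2.resize(cv2.hconcat([a,b]),None,fx=3,fy=3,interpolation=cv2.INTER_CUBIC))
E
```

```text
t 26.55 pos [515.9 -14.3  59.7] tooly deg -90.24 tz [ 4.e-04 -1.e-04 -1.e+00] F [-0.22  0.42 -3.17] open 0.195 fin 50.0 q [-0.22  0.88  0.26  2.03 -0.69  0.32 -0.96]
scene
401 x [517.  569.6  52.6 543.3] y [-52.5  21.3  73.9 -15.6] slopes x-edges(-yaw) [19.22 -1.14] y-edges(yaw) [-0.24 -0.35] z 51.39 tilt mm/m [ 0.6 -1.8]
side
555 x [461.8 500.1  38.3 481. ] y [-54.2 -23.   31.3 -38.6] slopes x-edges(-yaw) [  0.23 -93.56] y-edges(yaw) [ -0.43 -44.8 ] z 48.34 tilt mm/m [ 1.3 -2.5]
```

View pics/c2.png

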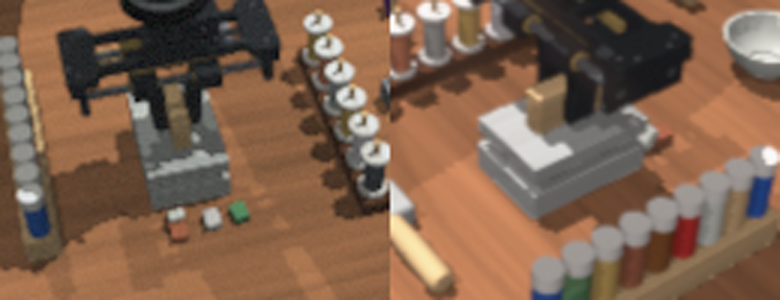

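The scene crop (left) and side crop (right) both show the plate level above the lower die with a small even gap, its edges within about 1 mm. It still needs −0.7 mm in x and −1 mm in z.

Call:
step_arm:
  series:
    - [-0.7,-0.1,-1,0,0,0,1]
    - [0,0,0,0,0,0,1]
    - [0,0,0,0,0,0,1]
    - [0,0,0,0,0,0,1]
    - [0,0,0,0,0,0,1]
    - [0,0,0,0,0,0,1]
    - [0,0,0,0,0,0,1]
    - [0,0,0,0,0,0,1]

```text
clock: 27.45
tool_pos: [0.515, -0.0144, 0.0585]
eef_rot: [1.0, -0.002, -0.0, 0.0]
contact_force: [0.5, 0.8, -4.2]
opening: 0.2
finger_force: 50.0
```

```bash
python3 up.py d_; python3 up.py e_
python3 - <<'E'
from h import *
im,d,K,P,c=snap('scene'); W=cloud(d,K,P)
m=(np.hypot(W[...,0]-.493,W[...,1]-.252)<.07)&(W[...,2]>.018)&(W[...,2]<.065)&(d>0); p=W[m]
print('scraper',cv2.minAreaRect((p[:,:2]*1000).astype(np.float32)),p[:,2].max())
E
```

```text
t 27.45 pos [515.  -14.4  58.5] tooly deg -90.24 tz [-0.e+00 -1.e-04 -1.e+00] F [ 0.48  0.83 -4.2 ] open 0.2 fin 50.0 q [-0.22  0.88  0.26  2.04 -0.69  0.31 -0.95]
scene
405 x [515.6 567.6  52.  541.6] y [-53.   21.2  74.1 -15.9] slopes x-edges(-yaw) [23.93 -0.24] y-edges(yaw) [ 0.72 -0.16] z 50.12 tilt mm/m [ 1.1 -0.4]
side
557 x [460.5 501.7  41.2 481.1] y [-54.7 -23.4  31.3 -39.1] slopes x-edges(-yaw) [  0.3  -90.96] y-edges(yaw) [ -0.53 -46.17] z 47.21 tilt mm/m [-1.2 -3.6]
t 27.55 pos [515.  -14.3  58.5] tooly deg -90.24 tz [ 0.e+00 -1.e-04 -1.e+00] F [-0.56  0.09 -4.01] open 0.199 fin 50.0 q [-0.22  0.88  0.26  2.04 -0.69  0.31 -0.95]
scene
413 x [516.  568.3  52.3 542.2] y [-52.7  21.1  73.9 -15.8] slopes x-edges(-yaw) [24.15  0.65] y-edges(yaw) [-0.75 -0.74] z 50.24 tilt mm/m [-0.3 -3.8]
side
556 x [460.  497.9  37.8 478.9] y [-54.2  18.7  72.8 -17.7] slopes x-edges(-yaw) [  0.   -92.51] y-edges(yaw) [ -0.19 -45.  ] z 47.24 tilt mm/m [-0.1 -4.1]
scraper ((492.9815979003906, 250.41744995117188), (27.151308059692383, 96.13311767578125), 4.896570682525635) 0.06153800802971887
```

Call:
step_arm:
  series:
    - [0.4,0.2,0,0,0,0,1]
    - [0,0,0,0,0,0,1]
    - [0,0,0,0,0,0,1]
    - [0,0,0,0,0,0,1]
    - [0,0,0,0,0,0,1]
    - [0,0,0,0,0,0,1]
    - [0,0,0,0,0,0,1]
    - [0,0,0,0,0,0,1]
    - [0,0,0,0,0,0,1]
    - [0,0,0,0,0,0,1]

```text
clock: 28.7
tool_pos: [0.5154, -0.0141, 0.0585]
eef_rot: [1.0, -0.002, 0.0, 0.0]
contact_force: [0.0, -0.4, -3.1]
opening: 0.201
finger_force: 50.0
```

```bash
python3 -c "
from h import *
st(); print(r.finish_job())"
```

```text
t 28.7 pos [515.4 -14.1  58.5] tooly deg -90.24 tz [ 0.e+00 -1.e-04 -1.e+00] F [ 0.01 -0.42 -3.1 ] open 0.201 fin 50.0 q [-0.22  0.88  0.26  2.03 -0.69  0.32 -0.95]
the job is handed in; nothing more can be done
None
```

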